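# Key the caddy's tray onto its turntable

## Robot

A 6-joint arm with a two-finger parallel gripper is mounted at the origin on the work surface. World frame = base frame: x ahead of the robot, y to its left, z up, the work surface at z = 0. Lengths are in m, angles in rad, forces in N, time in s.
With the tool pointing down it reaches from about 0.35 to 0.875 m from the base axis. Payload 4.2 kg.
Tool frame: the origin (TCP) lies midway between the tips of the shut fingers; the grasp point (between the pads) lies 19 mm behind it; z points along the fingers, y is the direction in which the jaws open and shut (so a half turn about z gives the same grasp; the last joint's range is limited). The gripper opens to 85 mm and grips with 20 to 120 N. Pads are 22 mm wide; open, the fingers measure 114 mm over their backs; the gripper's body (76 mm by 85 mm) begins 54 mm behind the grasp point. The pads swing forward as they close: fully open they stand 13 mm farther back than shut.
Start: joints at [-0.863, 0.385, 0.008, 0, -1.194, -0.259], TCP at [0.271, -0.563, 0.231] pointing down, gripper open.
Joint ranges: [-3.14, 3.14], [-1.21, 2.06], [-1.07, 1.41], [-3.16, 2.05], [-2.99, -0.16], [-3.1, 3.1]. Speed limits (rad/s): [2.79, 2.79, 3.14, 3.14, 3.14, 3.14].

## Interface

Orientations are given as a rotation vector (axis times angle).
In Python, from plant import robot, viewer, sign_off gives the robot as it stands.
- The arm moves only by the tool play_rows, never from a script. Its argument "moves" is a list of rows, each a list of 7 numbers: the shift along the tool's x, y, z normalised to -1 to 1, where 1 is 400 mm, then the turn, a rotation vector about the tool's x, y, z normalised to -1 to 1, where 1 is 30 degrees, then the closure, from 0 (fully open) to 1 (shut). In form: [[tx, ty, tz, rx, ry, rz, hand], ...]. A call has 1 to 8 rows; each row is the pose to reach, as a shift and turn from the pose commanded when the call began, along the tool's axes at that moment; what a row does not reach only later rows make up. A row lasts 1/12 s, in which the tool goes at most 41.7 mm and 7.16 degrees, less where a joint would pass 70% of its speed; a pose out of reach is approached as far as the arm can. A call with a number of a shift or a turn outside -1 to 1 is refused whole. A call with a gripper value outside its range is refused whole. The fingers move at their own pace and stop on an object; the grip force is fixed at half the most. Time passes only in rows, so rows that repeat a pose let the fingers close. It gives the time, the measured TCP pose, the force and the opening at its end, in the units of the state.
- robot.sense(): the state, without advancing time (a new reading comes with each control period).
- viewer.camera(name): name is "scene" or "top" or "wrist"; returns the picture (420x560x3 uint8, red, green, blue); there is no depth.
- viewer.camera_model(name): a dict with "vfov" (degrees; the focal length in pixels is half the picture's height over the tangent of half this angle, whatever the lens; pixels are square), "cx", "cy" (the principal point, pixels), "R" (3x3) and "t" (3): a world point X has camera coordinates R X + t; the wrist camera has in their place "hand_eye" (4x4, takes a point from camera to tool coordinates, whose origin is the TCP and whose axes are the flange's). Camera axes: x right, y down, z forward; pixel columns grow to the right and rows downward; lengths in m; the calibration is good to about 2 mm. The wrist camera is an equidistant fisheye: a pixel r from the principal point sees the ray r / f radians off the axis. A picture is of the moment at which its call begins: read the wrist's pose just before it. camera_model takes no time and is no camera call.
- sign_off(): hands the job in, once; it reports no verdict.
The state is a dict: "time": time; "joint_positions": joint angles; "qd": joint speeds; "joint_efforts": joint torques, N m; "tool_pos": TCP position; "eef_rot": TCP orientation; "force": force on the tool from outside, world axes, zero at the start; "torque": the same for the moment, N m; "gripper_width": finger opening in m.
Only numpy, scipy, OpenCV 4.12 (cv2) and the standard library are available. Lean on these libraries where they do the work, as an engineer would, in place of code of your own. Each camera call takes 0.05 s, during which the arm holds its last target. There are 200 camera calls.

## Task

The white tray of the spoon caddy was put back carelessly and is riding up on the turntable's pin. With a fingertip, push the tray round until the notch in its rim is over the pin, then press the tray straight down until it sits fully home on the turntable, and take your hand away. Do not lift the tray, leave the three teaspoons standing in it, and do not disturb the mug, the sugar jar or the saucer.

Things in the scene. Friction and masses are not known exactly. Their poses are not given: they have to be found in the camera images.
- caddy: Fixed foot of the rotating spoon caddy: a black disc; origin on the caddy's vertical axis, on the cabinet top. Above it are a grey turntable (212 mm across, its deck 18 mm above the cabinet top) and, on a steel spindle, a white plastic tray (180 mm across, floor 6 mm thick). The tray's underside is 32 mm above the cabinet top while it rides on the pin, 20 mm when fully home.
- hub_top (a point): Centre of the flat top of the tray's hub, a 32 mm wide post on the caddy's axis, 40 mm higher than the tray's floor. Axes are the tray's and turn with it: x from the hub towards the notch, z up. The tray turns either way without a stop (0.06 N m, about 1 N at the partition) and stays where it is left.
- notch (a point): Middle of the notch in the tray's rim, 88 mm out from the axis, at the height of the tray's floor. The notch is open outwards, 21 mm wide, 12 mm deep; the rim is a lip 5 mm thick that stands 5 mm above the floor. Axes as for hub_top.
- partition_top (a point): On the top edge of the tray's upright partition, 50 mm out from the axis. The partition is a straight wall 5 mm thick, 34 mm high above the floor, running outwards from the hub to 74 mm from the axis, its end pointing at the notch. Push its side to turn the tray. On both sides of it the floor is flat and open out to 84 mm from the axis; a fingertip can stand and press there.
- block_top (a point): Middle of the top of the tray's spoon block, on the other side of the hub from the partition, 50 mm from the axis: 30 mm (radially) by 112 mm with rounded ends, 68 mm high above the tray's floor. The spoons in it rise to about 146 mm above the floor.
- pin_top (a point): Top of the chamfered steel pin, 16 mm across, on the turntable 88 mm from the axis, 14 mm high above its deck; its outer 6 mm show beyond the tray's rim. It starts at least 0.6 rad from the notch, on either side. The turntable (0.9 kg) turns stiffly on the foot, 0.2 to 0.3 N m, and stays put while the tray turns above it. With the notch centred over the pin within about 2.5 mm the tray can go down; elsewhere the pin stops it.
- bush (a joint): How far the tray has gone down the spindle, in m: 0 as it rides on the pin, 0.012 fully home, negative if lifted. A rubber bush holds it by friction, so it does not fall by itself: it takes 4 to 6 N of push, anywhere on the tray's floor, and it stays down when released. Once down it is keyed and turns only together with the turntable.
- spoon0_mid (a point): Half-way up (70 mm) a steel teaspoon, 140 mm long, 25 g, loose, standing handle down in a slot of the spoon block, bowl up, leaning a little.
- spoon1_mid (a point): The same for the second teaspoon, in the middle slot (the slots are 20 mm apart).
- spoon2_mid (a point): The same for the third teaspoon.
- mug_mid (a point): Half-way up the loose pink ceramic mug, 82 mm wide, 95 mm high, with a handle reaching 37 mm out on one side (its own +y). A bystander.
- jar_mid (a point): Half-way up the loose glass sugar jar with wire clamp lid, 92 mm wide, 112 mm high. A bystander.
- saucer_mid (a point): Centre of the loose stainless steel saucer, 140 mm wide, 18 mm high, facing up. A bystander.
Things that resemble listed ones, but are neither listed nor needed, are in the scene too. There is more than one size of the part that bears pin_top; the job needs the larger. What is shaped like the part that bears spoon1_mid but orange is not meant.

How it is judged:
On the way, in this order (a step that is already met when the one before it is completed fails the run):
1. the notch is brought over the pin (horizontal distance between notch and pin_top below 0.006 m), for 0.04 s.
2. the tray is pressed fully home over the pin (value of joint bush above 0.01 m and horizontal distance between notch and pin_top below 0.005 m), for 0.2 s.
At the end, for the whole second after the job is handed in: The tray is down within 2 mm of fully home with the pin in its notch (centres within 5 mm), and the three teaspoons still stand in their slots (drawn out less than 20 mm, leaning less than 20 degrees) (all of step 2 and z of each of spoon0_mid, spoon1_mid, spoon2_mid in the frame of notch below 0.096 m and angle between each of spoon0_mid, spoon1_mid, spoon2_mid's own z axis and vertical below 0.35 rad); the robot touches nothing.
It fails at once if the tray is lifted more than 4 mm (value of joint bush below -0.004 m).
It fails at once if a teaspoon is drawn 20 mm or more out of its slot (z of any of spoon0_mid, spoon1_mid, spoon2_mid in the frame of notch above 0.096 m).
It fails at once if the mug, the jar or the saucer is shifted or lifted more than 20 mm, or tipped (distance of any of mug_mid, jar_mid, saucer_mid from where it was at the start of the episode above 0.02 m or angle between any of mug_mid, jar_mid, saucer_mid's own z axis and vertical above 0.35 rad).
It also fails if it takes over 64 s, if anything falls off the work surface, if the arm or the gripper's body presses on something with over 40 N, if the wrist force passes 120 N, or if a joint passes its speed limit or range.

## Working session

There is one attempt and no reset: what is moved stays moved. The work goes in short steps, Python scripts to look and compute and a tool call to move; the robot and the scene stay as the last step left them, time stands still between calls to the robot, and variables do not carry over. Pictures are saved under pics/ and viewed, about 8 in all and at most 12, crops included, and the job is handed in when it is done.

Besides the shell and the picture viewer there is one more tool, called after "Call:" by a JSON object that holds its "method" and its "body", one argument or row to a line. play_rows: Moves the arm, as the interface text tells. Scaled input: -1 to 1 covers 400 mm each way for a shift and 30 degrees each way for a turn. Its arguments: {"type":"object","properties":{"moves":{"type":"array","items":{"type":"array","items":{"type":"number"}}}},"required":["moves"]}

```bash
ls; mkdir -p pics
python3 - <<'E'
from plant import robot, viewer
import cv2,numpy as np
s=robot.sense(); print({k:np.round(v,4) for k,v in s.items()})
for n in ("scene","top"):
    im=viewer.camera(n); cv2.imwrite(f"pics/{n}0.png",im[...,::-1]); m=viewer.camera_model(n); print(n,m)
E
```

```text
pics
{'time': np.float64(0.0), 'joint_positions': array([-8.634e-01,  3.856e-01,  6.600e-03, -5.000e-04, -1.194e+00,
       -2.586e-01]), 'qd': array([ 0.0004, -0.0009, -0.0006,  0.0005, -0.0035,  0.0016]), 'joint_efforts': array([ 1.20000e-03, -3.92286e+01,  1.88407e+01,  4.18640e+00,
       -4.60000e-03,  0.00000e+00]), 'tool_pos': array([ 0.2709, -0.5626,  0.2302]), 'eef_rot': array([ 0.6987, -3.0623, -0.0033]), 'force': array([-0.1744,  0.4481, -0.0838]), 'torque': array([ 0.0347, -0.0422,  0.0223]), 'gripper_width': np.float64(0.0856)}
scene {'vfov': 46.28542609241124, 'cx': 280.7073307650452, 'cy': 211.66940723475395, 'R': array([[-0.73869229,  0.67400805, -0.00684468],
       [ 0.3757173 ,  0.40330147, -0.83437667],
       [-0.55961612, -0.61891928, -0.55115217]]), 't': array([ 0.34662397, -0.08417279,  1.51871672])}
top {'vfov': 44.71767814912344, 'cx': 283.90275219159065, 'cy': 217.24006165853058, 'R': array([[-0.01861317, -0.99967701,  0.01730388],
       [-0.99440439,  0.01670944, -0.10431058],
       [ 0.10398775, -0.01914861, -0.99439423]]), 't': array([-0.00185954,  0.4847276 ,  1.0798332 ])}
```

View pics/scene0.png

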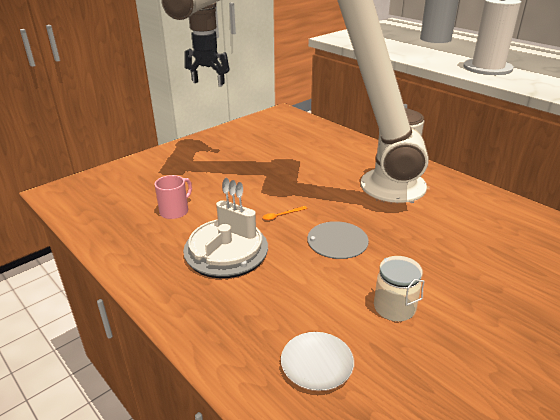

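View pics/top0.png

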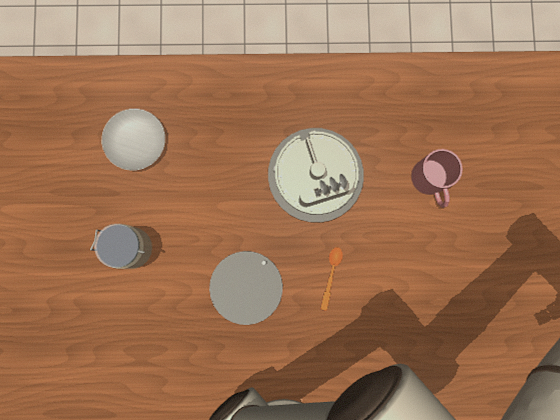

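The top view shows the caddy at about (316,173), with its notch near (305,133). The mug is at (441,168), the jar at (119,245) and the saucer at (134,139). The plain grey disc at (246,288) with a small pin at (264,263) is the decoy, as is the orange spoon at (332,280). Next I'll enlarge the caddy to find its own, larger pin.

Run:
```python
import cv2,numpy as np
a=cv2.imread("pics/top0.png")[120:230,260:372]; b=cv2.imread("pics/scene0.png")[170:280,175:277]
a=cv2.resize(a,(400*112//110,400),interpolation=cv2.INTER_CUBIC);b=cv2.resize(b,(390*102//110,400),interpolation=cv2.INTER_CUBIC)
cv2.imwrite("pics/crop0.png",np.hstack([a,b])); print(a.shape,b.shape)
```

```text
(400, 407, 3) (400, 361, 3)
```

View pics/crop0.png

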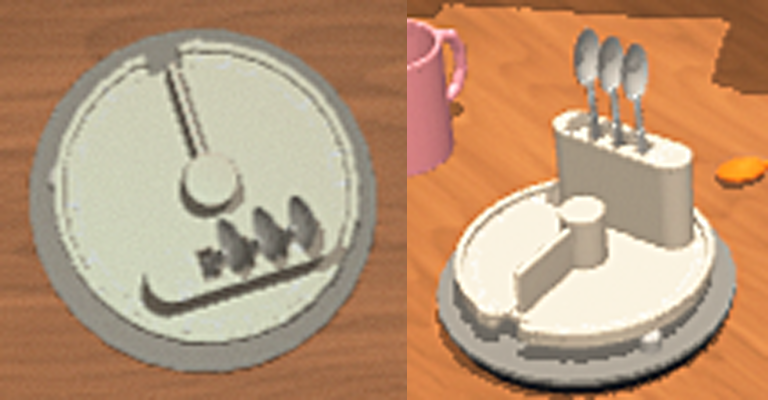

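```bash
cat > h.py <<'E'
from plant import robot, viewer
import cv2,numpy as np
from scipy.spatial.transform import Rotation as Ro
def fixed(n,u,v,z):
    m=viewer.camera_model(n); R=np.array(m["R"]);t=np.array(m["t"]); f=210/np.tan(np.radians(m["vfov"]/2))
    d=R.T@np.array([(u-m["cx"])/f,(v-m["cy"])/f,1]); c=-R.T@t
    return (c+d*(z-c[2])/d[2])[:2]
def wrist(u,v,z,p,rv):
    m=viewer.camera_model("wrist"); f=210/np.tan(np.radians(m["vfov"]/2)); H=np.array(m["hand_eye"])
    q=np.array([u-m["cx"],v-m["cy"]]); r=np.linalg.norm(q); th=r/f
    d=np.r_[q/max(r,1e-9)*np.sin(th),np.cos(th)]; W=Ro.from_rotvec(rv).as_matrix()
    d=W@H[:3,:3]@d; c=W@H[:3,3]+p
    return (c+d*(z-c[2])/d[2])[:2]
E
python3 - <<'E'
from h import *
T=lambda u,v,z:fixed("top",260+u/3.636,120+v/3.636,z)
S=lambda u,v,z:fixed("scene",175+(u-407)/3.539,170+v/3.636,z)
hub=T(212,183,.078);n=T(163,60,.04)
print("hub",hub,S(584,208,.078),"deck c",T(203,200,.018))
print("notch",n,S(492,325,.04))
for c in (T(52,180,.03),S(652,338,.03)): print("pin",c)
for nm,p in(("hub",hub),):
  for q in (n,T(52,180,.03),S(652,338,.03)): d=q-p;print(np.hypot(*d),np.arctan2(d[1],d[0]))
print("mug",fixed("top",441,160,.09),"jar",fixed("top",119,245,.1),"saucer",fixed("top",134,139,.01))
m=viewer.camera_model("wrist");print(m)
print(Ro.from_rotvec(robot.sense()["eef_rot"]).as_matrix().round(3))
E
```

```text
hub [ 0.57617255 -0.08294428] [ 0.58151601 -0.07770032] deck c [ 0.57765126 -0.08259284]
notch [ 0.65874639 -0.05893331] [ 0.67500459 -0.05912526]
pin [0.58892244 0.00859584]
pin [0.59797275 0.01371469]
0.08599398543148828 0.2829784035860565
0.09242376362624966 1.4324046677455264
0.09908685926605841 1.3489705618698316
mug [ 0.59167354 -0.33707795] jar [0.42666252 0.32104268] saucer [0.66638349 0.3187048 ]
{'vfov': 65.70646984690485, 'cx': 280.1446282395814, 'cy': 210.81260900737604, 'hand_eye': array([[-7.12242108e-04, -9.55567106e-01, -2.94772793e-01,
         7.48078126e-02],
       [ 9.99999185e-01, -9.93023018e-04,  8.02850908e-04,
         4.99230707e-05],
       [-1.05989409e-03, -2.94771981e-01,  9.55567034e-01,
        -1.42496383e-01],
       [ 0.00000000e+00,  0.00000000e+00,  0.00000000e+00,
         1.00000000e+00]])}
[[-0.901 -0.434 -0.001]
 [-0.434  0.901  0.002]
 [ 0.     0.002 -1.   ]]
```

The axis is near (0.577, -0.082), the notch is at about 0.28 rad and the pin at about 1.39 rad. The pin is the tray-side bump at top (274,170) and scene (244,263); it sits on the turntable under the white tray, so it fits the description. The pin on the separate grey disc is smaller. The tray needs about +1.1 rad CCW. I'll approach high up, with the fingers shut.

Call:
{"method": "play_rows", "body": {
  "moves": [
    [-0.7, 0.35, -0.05, 0, 0, -1, 1],
    [-0.7, 0.35, -0.05, 0, 0, -1, 1],
    [-0.7, 0.35, -0.05, 0, 0, -1, 1],
    [-0.7, 0.35, -0.05, 0, 0, -1, 1],
    [-0.7, 0.35, -0.05, 0, 0, -1, 1],
    [-0.7, 0.35, -0.05, 0, 0, -1, 1],
    [-0.7, 0.35, -0.05, 0, 0, -1, 1],
    [-0.7, 0.35, -0.05, 0, 0, -1, 1]
  ]
}}

```text
time: 0.77
tool_pos: [0.4646, -0.3123, 0.2513]
eef_rot: [-1.472, 2.775, 0.0]
force: [-0.5, 0.2, 0.3]
gripper_width: 0.0
```

Call:
{"method": "play_rows", "body": {
  "moves": [
    [-0.67, -0.05, 0, 0, 0, -1, 1],
    [-0.67, -0.05, 0, 0, 0, -1, 1],
    [-0.67, -0.05, 0, 0, 0, -1, 1],
    [-0.67, -0.05, 0, 0, 0, -1, 1],
    [-0.67, -0.05, 0, 0, 0, -1, 1],
    [-0.67, -0.05, 0, 0, 0, -1, 1],
    [-0.67, -0.05, 0, 0, 0, -1, 1]
  ]
}}

```text
time: 1.35
tool_pos: [0.6324, -0.1015, 0.2501]
eef_rot: [2.141, -2.299, -0.001]
force: [-0.5, -0.7, -0.5]
gripper_width: -0.0002
```

Call:
{"method": "play_rows", "body": {
  "moves": [
    [0, 0, 0, 0, 0, -0.67, 1],
    [0, 0, 0, 0, 0, -0.67, 1],
    [0, 0, 0, 0, 0, -0.67, 1],
    [0, 0, 0, 0, 0, -0.67, 1]
  ]
}}

```text
time: 1.68
tool_pos: [0.6299, -0.1052, 0.2506]
eef_rot: [2.507, -1.892, -0.002]
force: [0.6, -0.2, -0.6]
gripper_width: 0.0002
```

Run:
```python
from h import *
s=robot.sense(); print(s["tool_pos"],s["eef_rot"],s["joint_positions"],s["force"])
np.savez("w1.npz",p=s["tool_pos"],r=s["eef_rot"])
cv2.imwrite("pics/w1.png",cv2.resize(viewer.camera("wrist"),(800,600),interpolation=cv2.INTER_CUBIC)[...,::-1])
```

```text
[ 0.62989857 -0.10522493  0.25062077] [ 2.50680511e+00 -1.89207700e+00 -1.95123769e-03] [ 8.73062178e-02  3.97259410e-01  7.60703483e-02 -1.82639623e-04
 -1.25112414e+00  1.90445802e-01] [ 0.62563625 -0.22768723 -0.57192109]
```

View pics/w1.png

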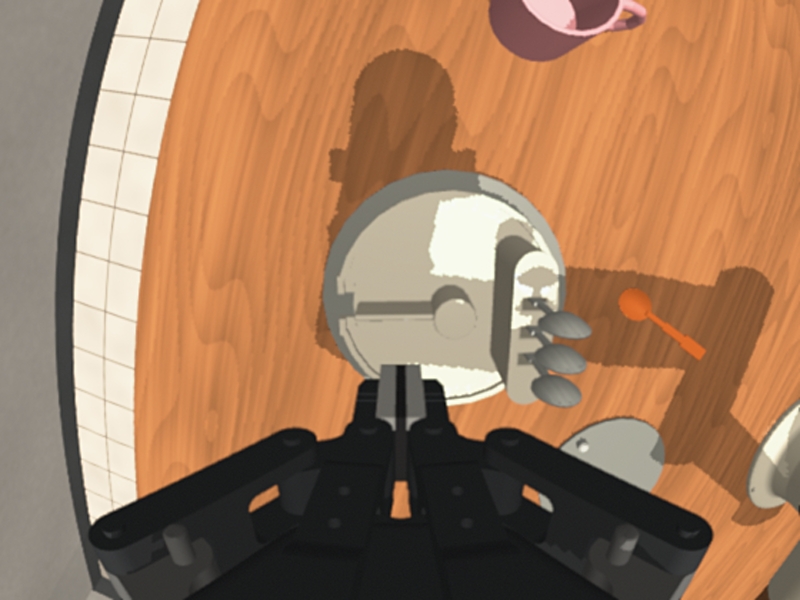

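The wrist view shows the hub top at (457,308), the notch at (345,305), the spoons standing at (560,360), and the shut fingertips at (400,370). The pin is hidden behind the hand.

Run:
```python
from h import *
d=np.load("w1.npz");W=lambda u,v,z:wrist(u*.7,v*.7,z,d["p"],d["r"])
h=W(455,309,.078);n=W(345,305,.04);e=W(357,309,.072)
print(h,n,e); 
for q in(n,e): print(np.hypot(*(q-h)),np.arctan2(*(q-h)[::-1]))
print("tip check",W(400,367,d["p"][2]),d["p"])
R=Ro.from_rotvec(d["r"]).as_matrix();print(np.arctan2(R[1,0],R[0,0]),R.round(3))
# target: radius .058 along phi, offset clockwise
phi=.28
```

```text
[ 0.58448458 -0.08858757] [ 0.66231608 -0.05702753] [ 0.65207241 -0.0673678 ]
0.0839867786037746 0.3852317318918841
0.07084062245036622 0.30421296870765274
tip check [ 0.63245438 -0.11246604] [ 0.62989857 -0.10522493  0.25062077]
-1.2931021671635095 [[ 0.274 -0.962 -0.002]
 [-0.962 -0.274  0.   ]
 [-0.     0.001 -1.   ]]
```

Call:
{"method": "play_rows", "body": {
  "moves": [
    [-0.015, -0.03, 0.1, 0, 0, 0, 1],
    [-0.015, -0.03, 0.2, 0, 0, 0, 1],
    [-0.015, -0.03, 0.3, 0, 0, 0, 1],
    [-0.015, -0.03, 0.4, 0, 0, 0, 1],
    [-0.015, -0.03, 0.45, 0, 0, 0, 1],
    [-0.015, -0.03, 0.49, 0, 0, 0, 1],
    [-0.015, -0.03, 0.49, 0, 0, 0, 1]
  ]
}}

```text
time: 2.32
tool_pos: [0.6369, -0.0966, 0.0506]
eef_rot: [2.498, -1.896, -0.011]
force: [-0.4, 0.2, 0.8]
gripper_width: 0.0002
```

Run:
```python
from h import *
s=robot.sense(); print(s["tool_pos"],s["eef_rot"],s["force"])
np.savez("w2.npz",p=s["tool_pos"],r=s["eef_rot"])
w=cv2.resize(viewer.camera("wrist"),(400,300),interpolation=cv2.INTER_AREA)
a=cv2.resize(viewer.camera("scene")[150:290,165:305],(400,400),interpolation=cv2.INTER_CUBIC)
w=np.vstack([w,np.zeros((100,400,3),np.uint8)])
cv2.imwrite("pics/w2.png",np.hstack([w,a])[...,::-1])
```

```text
[ 0.6369162  -0.09664984  0.05064694] [ 2.49792364 -1.89616105 -0.01141044] [-0.40505813  0.24068592  0.83025965]
```

View pics/w2.png

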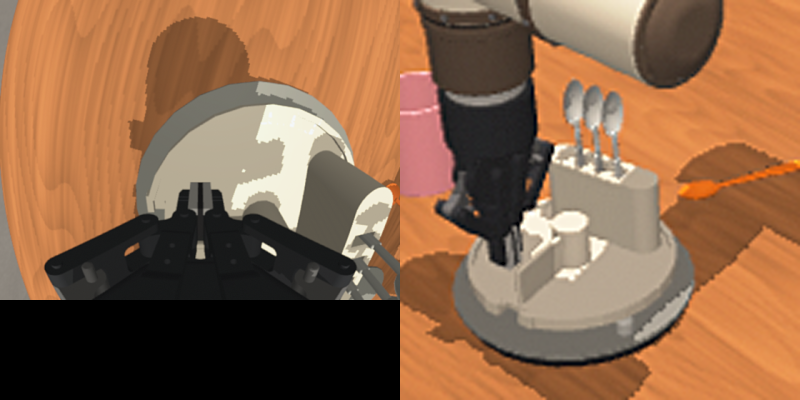

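The finger is on the clockwise side of the partition, clear of everything. The pin shows at (625,325) in the right half. Next is the arc push.

```bash
cat >> h.py <<'E'
C=np.array([.579,-.083])
def arc(phis,r=.055,off=.0135,z=.048,hd=None):
    "rows for finger behind the partition at tray angles phis, from the present pose"
    s=robot.sense();R=Ro.from_rotvec(s["eef_rot"]);M=R.as_matrix()
    for i,p in enumerate(phis):
        o=off if np.isscalar(off) else off[i]
        t=np.r_[C+r*np.array([np.cos(p),np.sin(p)])+o*np.array([np.sin(p),-np.cos(p)]),z]
        h=(p if hd is None else hd)-np.pi/2; T=np.array([[np.cos(h),np.sin(h),0],[np.sin(h),-np.cos(h),0],[0,0,-1]]).T
        T=np.array([[np.cos(h),np.sin(h),0],[np.sin(h),-np.cos(h),0],[0,0,-1]])
        d=M.T@(t-s["tool_pos"])/.4; w=(R.inv()*Ro.from_matrix(T)).as_rotvec()/np.radians(30)
        print([*map(float,np.round(np.r_[d,w,1],3))],",")
E
python3 - <<'E'
from h import *
arc([.29,.35,.42,.50,.58,.66,.74,.78],off=[.022,.0135]+[.0135]*6)
E
```

```text
[-0.021, -0.0, 0.018, 0.002, -0.0, -0.03, 1.0] ,
[-0.051, -0.002, 0.018, 0.002, -0.0, -0.144, 1.0] ,
[-0.061, -0.003, 0.018, 0.002, -0.0, -0.278, 1.0] ,
[-0.072, -0.004, 0.018, 0.002, -0.0, -0.431, 1.0] ,
[-0.083, -0.003, 0.018, 0.002, -0.0, -0.584, 1.0] ,
[-0.095, -0.002, 0.018, 0.002, -0.0, -0.736, 1.0] ,
[-0.106, -0.0, 0.018, 0.002, -0.0, -0.889, 1.0] ,
[-0.111, 0.001, 0.018, 0.002, -0.0, -0.966, 1.0] ,
```

Call:
{"method": "play_rows", "body": {
  "moves": [
    [-0.021, 0, 0.012, 0, 0, -0.03, 1],
    [-0.051, -0.002, 0.014, 0, 0, -0.144, 1],
    [-0.061, -0.003, 0.014, 0, 0, -0.278, 1],
    [-0.072, -0.004, 0.014, 0, 0, -0.431, 1],
    [-0.083, -0.003, 0.014, 0, 0, -0.584, 1],
    [-0.095, -0.002, 0.014, 0, 0, -0.736, 1],
    [-0.106, 0, 0.014, 0, 0, -0.889, 1],
    [-0.111, 0.001, 0.014, 0, 0, -0.966, 1]
  ]
}}

```text
time: 3.08
tool_pos: [0.6283, -0.053, 0.0515]
eef_rot: [-2.901, 1.201, -0.005]
force: [1.0, -1.9, -0.6]
gripper_width: -0.0
```

Run:
```python
from h import *
s=robot.sense(); print(s["tool_pos"],s["force"])
arc([.85,.92,.99,1.06,1.12,1.17,1.2,1.2])
```

```text
[ 0.6283174  -0.0529561   0.05154787] [ 0.98959158 -1.85307588 -0.55065937]
[-0.009, 0.001, 0.009, -0.005, -0.004, -0.123, 1.0] ,
[-0.019, -0.0, 0.009, -0.004, -0.005, -0.256, 1.0] ,
[-0.029, -0.001, 0.009, -0.004, -0.005, -0.39, 1.0] ,
[-0.039, -0.001, 0.009, -0.004, -0.005, -0.524, 1.0] ,
[-0.047, -0.001, 0.009, -0.004, -0.005, -0.638, 1.0] ,
[-0.054, 0.0, 0.009, -0.004, -0.005, -0.734, 1.0] ,
[-0.059, 0.001, 0.009, -0.004, -0.005, -0.791, 1.0] ,
[-0.059, 0.001, 0.009, -0.004, -0.005, -0.791, 1.0] ,
```

Contact is made, with a push of about 2 N. I'll continue to about 1.2 rad, short of the pin, then back off, rise and look.

Call:
{"method": "play_rows", "body": {
  "moves": [
    [-0.009, 0.001, 0, 0, 0, -0.123, 1],
    [-0.019, 0, 0, 0, 0, -0.256, 1],
    [-0.029, -0.001, 0, 0, 0, -0.39, 1],
    [-0.039, -0.001, 0, 0, 0, -0.524, 1],
    [-0.047, -0.001, 0, 0, 0, -0.638, 1],
    [-0.054, 0, 0, 0, 0, -0.734, 1],
    [-0.059, 0.001, 0, 0, 0, -0.791, 1],
    [-0.059, 0.001, 0, 0, 0, -0.791, 1]
  ]
}}

```text
time: 3.75
tool_pos: [0.6116, -0.0365, 0.0516]
eef_rot: [-3.086, 0.583, -0.006]
force: [0.7, -0.1, 0.2]
gripper_width: -0.0003
```

Call:
{"method": "play_rows", "body": {
  "moves": [
    [0, 0, 0, 0, 0, 0, 1],
    [0.03, 0, 0, 0, 0, 0, 1],
    [0.06, 0, 0, 0, 0, 0, 1],
    [0.1, 0, -0.1, 0, 0, 0, 1],
    [0.2, 0, -0.2, 0, 0, 0, 1],
    [0.25, 0, -0.3, 0, 0, 0, 1],
    [0.25, 0, -0.3, 0, 0, 0, 1],
    [0.25, 0, -0.3, 0, 0, 0, 1]
  ]
}}

```text
time: 4.42
tool_pos: [0.7083, -0.0747, 0.1761]
eef_rot: [-3.084, 0.587, -0.019]
force: [0.1, -0.0, 1.5]
gripper_width: -0.0002
```

Run:
```python
from h import *
s=robot.sense(); print(s["tool_pos"],s["eef_rot"],s["force"])
np.savez("w3.npz",p=s["tool_pos"],r=s["eef_rot"])
w=cv2.resize(viewer.camera("wrist"),(400,300),interpolation=cv2.INTER_AREA)
a=cv2.resize(viewer.camera("top")[120:230,260:370],(400,400),interpolation=cv2.INTER_CUBIC)
w=np.vstack([w,np.zeros((100,400,3),np.uint8)])
cv2.imwrite("pics/w3.png",np.hstack([w,a])[...,::-1])
```

```text
[ 0.70832795 -0.07472182  0.17609586] [-3.08417343  0.58708578 -0.0191683 ] [ 0.07437591 -0.04001159  1.4915226 ]
```

View pics/w3.png

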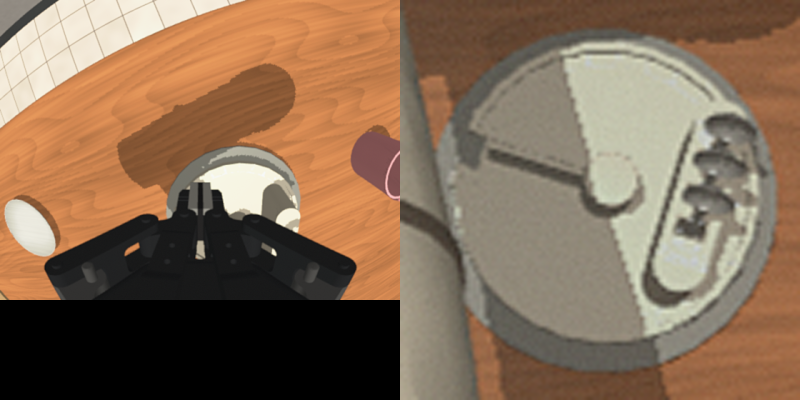

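In the top crop the notch is at (467,148) and the pin's bump at about (453,182), so roughly 0.2 rad remain. I'll move the hand past the pin so the wrist camera looks straight at it.

Call:
{"method": "play_rows", "body": {
  "moves": [
    [0, 0, -0.12, 0, 0, 0, 1],
    [-0.1, -0.02, -0.12, 0, 0, 0, 1],
    [-0.2, -0.03, -0.12, 0, 0, 0, 1],
    [-0.3, -0.05, -0.12, 0, 0, 0, 1],
    [-0.4, -0.06, -0.12, 0, 0, 0, 1],
    [-0.5, -0.07, -0.06, 0, 0, 0, 1],
    [-0.56, -0.08, 0.04, 0, 0, 0, 1],
    [-0.56, -0.08, 0.04, 0, 0, 0, 1]
  ]
}}

```text
time: 5.18
tool_pos: [0.4983, 0.0379, 0.1485]
eef_rot: [3.083, -0.584, -0.019]
force: [-1.0, -1.2, -1.2]
gripper_width: -0.0001
```

Call:
{"method": "play_rows", "body": {
  "moves": [
    [0, 0, 0, 0, 0, 0, 1],
    [0, 0, 0, 0, 0, 0, 1]
  ]
}}

```text
time: 5.35
tool_pos: [0.5071, 0.0381, 0.1536]
eef_rot: [3.086, -0.583, -0.001]
force: [0.9, -1.0, 0.7]
gripper_width: 0.0003
```

Run:
```python
from h import *
s=robot.sense(); print(s["tool_pos"],s["eef_rot"],s["force"])
np.savez("w4.npz",p=s["tool_pos"],r=s["eef_rot"])
w=viewer.camera("wrist"); cv2.imwrite("pics/w4raw.png",w[...,::-1])
cv2.imwrite("pics/w4.png",cv2.resize(w[:300,80:480],(800,600),interpolation=cv2.INTER_CUBIC)[...,::-1])
```

```text
[0.50712299 0.03806916 0.15356794] [ 3.08582974e+00 -5.83158103e-01 -6.50158045e-04] [ 0.91305271 -1.01630509  0.71283347]
```

View pics/w4.png

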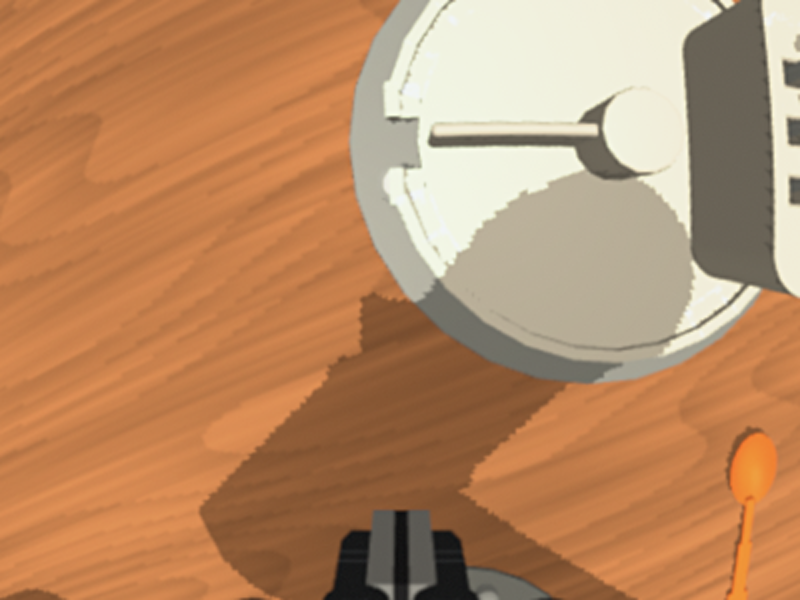

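The notch is clear at (404,143), edges at y=119 and 167. The white pin pokes out from under the rim at about (391,188). The hub top is at (640,130).

Run:
```python
from h import *
d=np.load("w4.npz");W=lambda u,v,z:wrist(80+u/2,v/2,z,d["p"],d["r"])
h=W(640,130,.078);nn=[W(404,143,.040),W(401,119,.043),W(404,167,.043)];e=W(431,128,.072)
print("hub",h)
for q in nn+[e]: print("n/e",q,np.hypot(*(q-h)),np.arctan2(*(q-h)[::-1]),np.arctan2(*(q-C)[::-1]))
for u,v in((391,188),(387,183),(387,200)):
  q=W(u,v,.029); print("pin",q,np.hypot(*(q-h)),np.arctan2(*(q-h)[::-1]),np.arctan2(*(q-C)[::-1]))
im=cv2.imread("pics/w4raw.png")[45:115,255:325]
cv2.imwrite("pics/w4c.png",cv2.resize(im,(560,560),interpolation=cv2.INTER_CUBIC))
```

```text
hub [ 0.58209717 -0.07917778]
n/e [ 0.60778064 -0.00251994] 0.08084594063615833 1.2475102242493588 1.227356308293977
n/e [ 0.61672532 -0.00478814] 0.08205441977404326 1.135130128666642 1.1213699109207287
n/e [0.59862624 0.00109309] 0.08195501165160582 1.3677186619507098 1.3415134302106388
n/e [ 0.60564224 -0.01125548] 0.07188748305957054 1.237111631514837 1.2152305949349953
pin [0.59364012 0.00858318] 0.08851681061358393 1.4400198719154638 1.4122815243546598
pin [0.59615308 0.00932394] 0.08961095331120664 1.413291077091204 1.3870985564705922
pin [0.58963911 0.01189224] 0.09138178430452308 1.488170160520207 1.459144831424318
```

View pics/w4c.png

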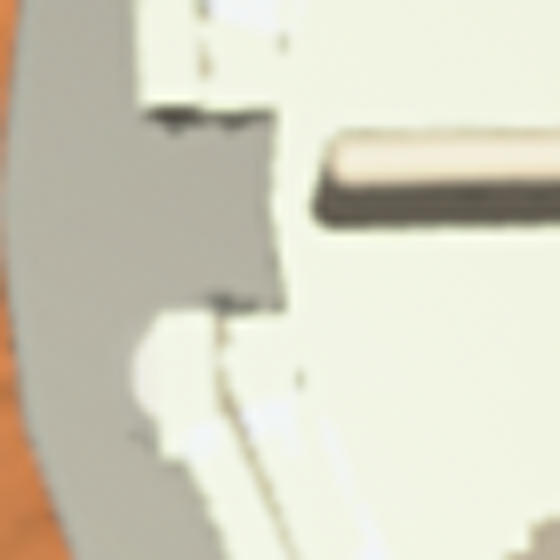

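Run:
```python
from h import *
d=np.load("w4.npz");W=lambda u,v,z:wrist(255+u/8,45+v/8,z,d["p"],d["r"])
n=(W(160,113,.042)+W(200,308,.042))/2; 
print("edges",W(160,113,.042),W(200,308,.042),np.hypot(*(W(180,113,.042)-W(210,308,.042))))
for q in (W(160,212,.04),n,W(206,377,.031),W(133,377,.03)):
  for c in ((.581,-.081),(.5821,-.0792),(.579,-.083)):
    v=q-np.array(c); print(q.round(4),c,np.hypot(*v).round(4),np.arctan2(v[1],v[0]).round(4))
```

```text
edges [ 0.61870545 -0.00105373] [0.59926784 0.00247782] 0.01958639102654127
[0.6098 0.0025] (0.581, -0.081) 0.0883 1.2391
[0.6098 0.0025] (0.5821, -0.0792) 0.0862 1.2444
[0.6098 0.0025] (0.579, -0.083) 0.0909 1.2254
[0.609  0.0007] (0.581, -0.081) 0.0864 1.2408
[0.609  0.0007] (0.5821, -0.0792) 0.0843 1.2462
[0.609  0.0007] (0.579, -0.083) 0.0889 1.2268
[0.5934 0.0041] (0.581, -0.081) 0.086 1.4261
[0.5934 0.0041] (0.5821, -0.0792) 0.0841 1.4359
[0.5934 0.0041] (0.579, -0.083) 0.0883 1.4069
[0.5962 0.0109] (0.581, -0.081) 0.0932 1.4073
[0.5962 0.0109] (0.5821, -0.0792) 0.0912 1.416
[0.5962 0.0109] (0.579, -0.083) 0.0955 1.39
```

The pin is about 0.175 rad further CCW than the notch. I'll return behind the partition, up and over.

Call:
{"method": "play_rows", "body": {
  "moves": [
    [0.05, 0.01, -0.08, 0, 0, 0, 1],
    [0.15, 0.03, -0.08, 0, 0, 0, 1],
    [0.25, 0.05, -0.08, 0, 0, 0, 1],
    [0.33, 0.077, -0.08, 0, 0, 0, 1],
    [0.377, 0.077, -0.06, 0, 0, 0, 1],
    [0.377, 0.077, 0.03, 0, 0, 0, 1],
    [0.377, 0.077, 0.1, 0, 0, 0, 1],
    [0.377, 0.077, 0.1, 0, 0, 0, 1]
  ]
}}

```text
time: 6.07
tool_pos: [0.6337, -0.0474, 0.1077]
eef_rot: [3.083, -0.591, -0.017]
force: [-1.0, -0.2, -1.7]
gripper_width: 0.0002
```

Call:
{"method": "play_rows", "body": {
  "moves": [
    [0, 0, 0.08, 0, 0, 0, 1],
    [0, 0, 0.15, 0, 0, 0, 1],
    [0, 0, 0.15, 0, 0, 0, 1],
    [0, 0, 0.15, 0, 0, 0, 1]
  ]
}}

```text
time: 6.4
tool_pos: [0.637, -0.0464, 0.0544]
eef_rot: [3.086, -0.585, -0.0]
force: [0.3, 0.5, 0.8]
gripper_width: -0.0001
```

Run:
```python
from h import *
s=robot.sense(); print(s["tool_pos"],s["eef_rot"],s["force"])
arc([1.19,1.2,1.2,1.22,1.24,1.26,1.28,1.30],off=[.03,.02,.0155]+[.0135]*5,z=.05)
```

```text
[ 0.63698737 -0.0463797   0.05439732] [ 3.08570168e+00 -5.84812789e-01 -1.11551887e-04] [0.31178443 0.5375449  0.76429242]
[-0.026, 0.001, 0.011, 0.002, -0.0, 0.012, 1.0] ,
[-0.052, 0.001, 0.011, 0.002, -0.0, -0.007, 1.0] ,
[-0.063, 0.001, 0.011, 0.002, -0.0, -0.007, 1.0] ,
[-0.071, -0.0, 0.011, 0.002, -0.0, -0.045, 1.0] ,
[-0.074, -0.001, 0.011, 0.002, -0.0, -0.084, 1.0] ,
[-0.077, -0.001, 0.011, 0.002, -0.0, -0.122, 1.0] ,
[-0.079, -0.002, 0.011, 0.002, -0.0, -0.16, 1.0] ,
[-0.082, -0.002, 0.011, 0.002, -0.0, -0.198, 1.0] ,
```

Call:
{"method": "play_rows", "body": {
  "moves": [
    [-0.026, 0, 0.005, 0, 0, 0, 1],
    [-0.05, 0, 0.01, 0, 0, 0, 1],
    [-0.063, 0, 0.01, 0, 0, -0.01, 1],
    [-0.071, 0, 0.01, 0, 0, -0.045, 1],
    [-0.074, -0.001, 0.01, 0, 0, -0.084, 1],
    [-0.077, -0.001, 0.01, 0, 0, -0.122, 1],
    [-0.079, -0.002, 0.01, 0, 0, -0.16, 1],
    [-0.082, -0.002, 0.01, 0, 0, -0.198, 1]
  ]
}}

```text
time: 7.07
tool_pos: [0.607, -0.033, 0.0504]
eef_rot: [-3.113, 0.421, -0.003]
force: [1.1, 0.3, 1.0]
gripper_width: -0.0002
```

Run:
```python
from h import *
s=robot.sense(); print(s["tool_pos"],s["eef_rot"],s["force"])
arc([1.31,1.32,1.33,1.34,1.35,1.36,1.37,1.37],z=.05)
```

```text
[ 0.60695618 -0.03302638  0.05042956] [-3.11280838  0.4211237  -0.00341211] [1.05490795 0.3007951  1.04536742]
[-0.002, 0.001, 0.001, -0.001, -0.004, -0.016, 1.0] ,
[-0.003, 0.001, 0.001, -0.001, -0.004, -0.035, 1.0] ,
[-0.004, 0.001, 0.001, -0.001, -0.004, -0.054, 1.0] ,
[-0.006, 0.0, 0.001, -0.001, -0.004, -0.073, 1.0] ,
[-0.007, 0.0, 0.001, -0.001, -0.004, -0.092, 1.0] ,
[-0.008, -0.0, 0.001, -0.001, -0.004, -0.111, 1.0] ,
[-0.01, -0.0, 0.001, -0.001, -0.004, -0.13, 1.0] ,
[-0.01, -0.0, 0.001, -0.001, -0.004, -0.13, 1.0] ,
```

Call:
{"method": "play_rows", "body": {
  "moves": [
    [-0.002, 0, 0, 0, 0, -0.016, 1],
    [-0.003, 0, 0, 0, 0, -0.035, 1],
    [-0.004, 0, 0, 0, 0, -0.054, 1],
    [-0.006, 0, 0, 0, 0, -0.073, 1],
    [-0.007, 0, 0, 0, 0, -0.092, 1],
    [-0.008, 0, 0, 0, 0, -0.111, 1],
    [-0.01, 0, 0, 0, 0, -0.13, 1],
    [-0.01, 0, 0, 0, 0, -0.13, 1]
  ]
}}

```text
time: 7.73
tool_pos: [0.6018, -0.0319, 0.0496]
eef_rot: [-3.125, 0.318, 0.001]
force: [1.1, 0.2, 0.4]
gripper_width: -0.0002
```

Run:
```python
from h import *
s=robot.sense(); print(s["tool_pos"],s["eef_rot"],s["force"])
np.savez("w5.npz",p=s["tool_pos"],r=s["eef_rot"])
a=cv2.resize(viewer.camera("scene")[225:280,200:275],(800,587),interpolation=cv2.INTER_CUBIC)
cv2.imwrite("pics/s5.png",a[...,::-1])
```

```text
[ 0.60177686 -0.03194091  0.04958019] [-3.12548155e+00  3.17536620e-01  6.27203545e-04] [1.09609258 0.16009197 0.44171774]
```

View pics/s5.png

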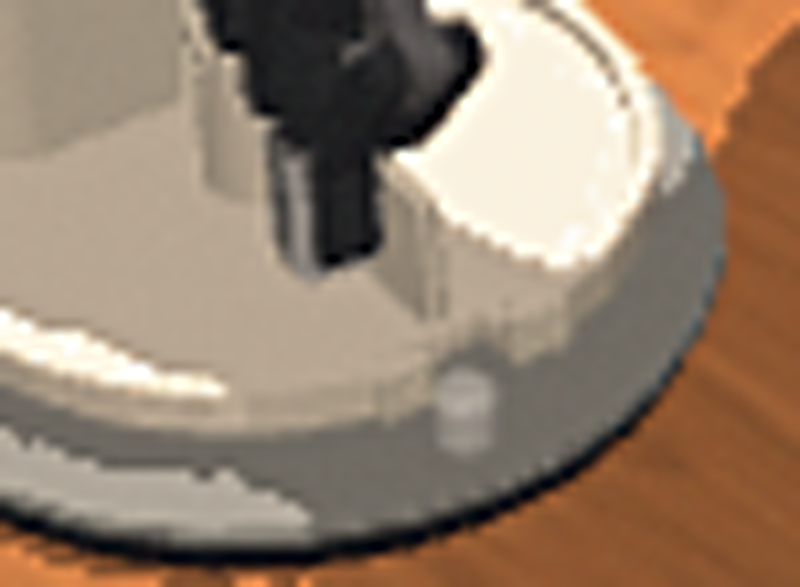

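The pin at (466,410) sits roughly centred in front of the notch gap, which runs from about x=425 to 510. I'll try a gentle press and watch force against height.

Call:
{"method": "play_rows", "body": {
  "moves": [
    [0, 0, 0.01, 0, 0, 0, 1],
    [0, 0, 0.02, 0, 0, 0, 1],
    [0, 0, 0.027, 0, 0, 0, 1],
    [0, 0, 0.032, 0, 0, 0, 1],
    [0, 0, 0.037, 0, 0, 0, 1],
    [0, 0, 0.04, 0, 0, 0, 1],
    [0, 0, 0.04, 0, 0, 0, 1]
  ]
}}

```text
time: 8.37
tool_pos: [0.6018, -0.0322, 0.0337]
eef_rot: [3.125, -0.318, -0.001]
force: [0.1, -0.2, 3.4]
gripper_width: -0.0003
```

Call:
{"method": "play_rows", "body": {
  "moves": [
    [0, 0, 0.005, 0, 0, 0, 1],
    [0, 0, 0.01, 0, 0, 0, 1],
    [0, 0, 0.015, 0, 0, 0, 1],
    [0, 0, 0.02, 0, 0, 0, 1],
    [0, 0, 0.02, 0, 0, 0, 1]
  ]
}}

```text
time: 8.78
tool_pos: [0.6019, -0.0322, 0.0258]
eef_rot: [3.125, -0.318, -0.0]
force: [0.1, -0.6, 5.0]
gripper_width: 0.0003
```

It is sliding down at bush-friction force and the floor is now at the home height of 0.026. I'll press on to the hard stop.

Call:
{"method": "play_rows", "body": {
  "moves": [
    [0, 0, 0.003, 0, 0, 0, 1],
    [0, 0, 0.006, 0, 0, 0, 1],
    [0, 0, 0.009, 0, 0, 0, 1],
    [0, 0, 0.009, 0, 0, 0, 1],
    [0, 0, 0.009, 0, 0, 0, 1]
  ]
}}

```text
time: 9.2
tool_pos: [0.6025, -0.0323, 0.0248]
eef_rot: [3.125, -0.317, 0.002]
force: [-4.8, -0.2, 16.1]
gripper_width: 0.0001
```

The force rose to 16 N with no further travel, which is the hard stop. I'll back off a little from the partition, rise straight up, and move away.

Call:
{"method": "play_rows", "body": {
  "moves": [
    [0, 0, -0.01, 0, 0, 0, 1],
    [0.01, 0, -0.02, 0, 0, 0, 1],
    [0.02, 0, -0.06, 0, 0, 0, 1],
    [0.03, 0, -0.15, 0, 0, 0, 1],
    [0.05, 0, -0.25, 0, 0, 0, 1],
    [0.1, 0, -0.35, 0, 0, 0, 1],
    [0.2, 0, -0.45, 0, 0, 0, 1],
    [0.3, 0, -0.5, 0, 0, 0, 1]
  ]
}}

```text
time: 9.87
tool_pos: [0.7036, -0.0527, 0.2158]
eef_rot: [-3.125, 0.317, -0.006]
force: [1.4, 0.3, 0.1]
gripper_width: 0.0001
```

Call:
{"method": "play_rows", "body": {
  "moves": [
    [0, 0, 0, 0, 0, 0, 1],
    [0, 0, 0, 0, 0, 0, 1],
    [0, 0, 0, 0, 0, 0, 1],
    [0, 0, 0, 0, 0, 0, 1]
  ]
}}

```text
time: 10.2
tool_pos: [0.7012, -0.0526, 0.2091]
eef_rot: [3.125, -0.318, -0.007]
force: [0.4, 0.3, -0.2]
gripper_width: 0.0001
```

Run:
```python
from h import *
s=robot.sense(); print(s["tool_pos"],s["qd"].round(3),s["force"])
a=cv2.resize(viewer.camera("scene")[170:280,170:280],(560,560),interpolation=cv2.INTER_CUBIC)
cv2.imwrite("pics/s6.png",a[...,::-1])
```

```text
[ 0.70115146 -0.05264518  0.20906011] [ 0.003 -0.009 -0.001  0.007 -0.001  0.   ] [ 0.40775349  0.32174657 -0.1693174 ]
```

View pics/s6.png

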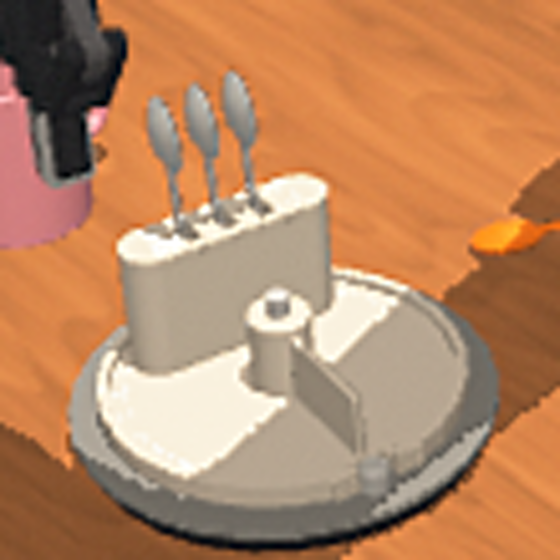

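The tray is down flush with the pin in its notch at (375,473). The spindle end now shows above the hub at (278,300), the three spoons are standing, and the hand is clear.

```bash
python3 -c "
from plant import sign_off
print(sign_off())"
```

```text
the job is handed in; nothing more can be done
None
```

I pushed the tray about 1.1 rad counter-clockwise by its partition until the notch was over the larger pin. I then pressed it straight down, took the hand away and handed the job in at about 10 s of the 64 s allowed.

- **Press:** the tray slid down at 3–5 N. At a fingertip height of about 25 mm the force rose to 16 N with no further travel, which matches the 26 mm floor height expected when fully home.
- **Final picture:** the tray sits low with the pin in its notch, the spindle end shows above the hub, and the three spoons are standing. The hand is clear, about 0.21 m up, with no contact force.
- **Not checked:** I did not measure the mug, jar and saucer again at the end. The arm's path stayed clear of them and no unexpected force showed.
- **Disagreement:** camera estimates of the caddy's axis differed by up to about 8 mm. I used a mean for the push, and the tray going down confirmed the alignment.

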